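# Seat the cover of a brake-pad bonding jig on its pin and hold it down

## Task

The bonding jig on the bench needs its cover: pick up the loose metal cover by its handle, set it lengthways in the channel of the jig and work it along the channel until the pocket in its underside drops over the locating pin and it lies flat on the bed; where along the channel the pin stands differs from job to job. Then press the cover fully down against the springs of the bed and finish while still holding it pressed down, as one does while the glue takes. Leave the other things on the bench alone.

Things in the scene. Friction and masses are not known exactly. Their poses are not given: they have to be found in the camera images.
- channel (a point): The jig: aluminium base 200 x 120 x 20 mm fixed to the bench, with two rails along its length. This point is the centre of its underside, at bench height; x runs along the channel, y across it, z up. The channel between the rails is 68 mm wide, 200 mm long, open at the top and at both ends; the rails' tops are 62 mm above the bench.
- bed_top (a point): Centre of the top face of the sprung bed in the channel: two rubber-faced strips, 184 mm long, each 24 mm wide, with a 16 mm gap between them for the pin. Top 40 mm above the bench at rest, 34 mm when fully down. It stays level and moves with x along the channel and z up.
- bed (a joint): How far the bed is pressed down, in m: 0 at rest, 0.006 at its stop. It starts to move at about 7 N and is fully down at about 13 N, the cover's weight included; the cover alone does not move it.
- cover_handle (a point): The loose cover: aluminium block 110 (x) x 60 (y) x 24 mm, about 0.35 kg, flat on the bench, a black bar handle upright on its centre: 16 (x) x 44 (y) x 40 mm tall. This point: centre of the handle, 44 mm above the cover's underside. In the middle of the underside a blind pocket for the pin: 18 (x) x 28 (y) mm, 20 mm deep, unseen from above. Both ends are alike. z is up.
- lube: Bystander: white bottle with a black cap, 44 mm in diameter, 130 mm tall, standing; origin at the centre of its underside.
- grease: Bystander: grey jar with a black cap, 60 mm in diameter, 60 mm tall, standing; origin at the centre of its underside.
- chainring: Bystander: flat dark steel ring, 110 mm outside, 76 mm inside, 5 mm thick, lying; origin at the centre of its underside.
- wrench: Bystander: steel wrench, about 160 mm long, lying flat on the bench along its x.
- pin_line (a point): Point on the jig at the middle of the channel, 52 mm above the bench. The fixed round steel pin, 14 mm in diameter, with a tapered tip (flat 6 mm across), stands on the channel's middle line with its top at this height, 12 mm above the bed at rest. Its place along the channel is not reported: anywhere within 18 mm of this point, either way.
Not all that is in view belongs to the job. Leave any blue or pink look-alike of the part that bears cover_handle alone.

How it is judged:
By the outcome, as a careful person would: the job done as asked, in the order asked, and still so for the second after the job is handed in, while the arm keeps its last pose, push and grip.
It also fails if it takes over 48 s, if anything falls off the work surface, if the arm or the gripper's body presses on something with over 40 N, if the wrist force passes 120 N, or if a joint passes its speed limit or range.

## Robot

A 6-joint arm with a two-finger parallel gripper is mounted at the origin on the work surface. World frame = base frame: x ahead of the robot, y to its left, z up, the work surface at z = 0. Lengths are in mm, angles in rad, forces in N, time in s.
With the tool pointing down it reaches from about 350 to 775 mm from the base axis. Payload 7.3 kg.
Tool frame: the origin (TCP) lies between the finger pads; the fingertips stand tcp_to_tips ahead of it and the grasp point (between the pads) lies 5 mm behind it (tcp_to_tips is the distance from the TCP to the fingertips, in mm); z points along the fingers, x is the direction in which the jaws open and shut, and the axes are right-handed (so a half turn about z gives the same grasp; the last joint's range is limited). The gripper opens to 92 mm and grips with 3 to 60 N. Pads are 19 mm wide; open, the fingers measure 130 mm over their backs; the gripper's body (75 mm by 190 mm) begins 47 mm behind the grasp point.
Start: joints at [1.105, 0.342, 1.524, -0, 1.275, -0.146], TCP at [165.033, 498.405, 240.741] pointing down, gripper open.
Joint ranges: [-2.53, 2.53], [-0.77, 2.02], [0.04, 2.7], [-1, 4.14], [0.28, 2.66], [-3.11, 3.11]. Speed limits (rad/s): [2.57, 2.57, 3.14, 3.14, 3.14, 3.14].

## Interface

Orientations are given as [roll, pitch, yaw] about the fixed x, y, z axes, in that order (R = Rz(yaw) Ry(pitch) Rx(roll)).
In Python, from plant import * gives the robot as it stands.
- The arm moves only by the tool drive_tool, never from a script. Its argument "deltas" is a list of rows, each an object of numbers: "hand": the gripper's target within -1 to 1 (shut at 1, half-way at 0, fully open at -1); "tx", "ty", "tz": the shift along the tool's x, y, z each as a share of 4 cm, from -1 to 1; "wx", "wy", "wz": the turn, a rotation vector about the tool's x, y, z each as a share of 5 degrees, from -1 to 1. In form: [{"hand": .., "tx": .., "ty": .., "tz": .., "wx": .., "wy": .., "wz": ..}, ...]. A call has 1 to 20 rows; each row shifts and turns the commanded pose from where the row before left it, along the tool's axes as they then stand; what a row does not reach is not made up. A row lasts 1/12 s, in which the tool goes at most 41.7 mm and 7.16 degrees, less where a joint would pass 70% of its speed; a pose out of reach is approached as far as the arm can. A call with a number of a shift or a turn outside -1 to 1 is refused whole. A call with a gripper value outside its range is refused whole. The fingers move at their own pace and stop on an object; the grip force is fixed at half the most. Time passes only in rows, so rows that do not move let the fingers close. It gives the time, the measured TCP pose, the force and the opening at its end, in the units of the state.
- get_obs(): the state, without advancing time (a new reading comes with each control period).
- capture(name): name is "scene" or "top" or "wrist"; returns the picture (384x512x3 uint8, red, green, blue); there is no depth.
- camera_model(name): a dict with "fx", "fy", "cx", "cy" (pixels), "rvec" (rotation vector, rad) and "tvec" (3), from world to camera coordinates, as OpenCV has them. Camera axes: x right, y down, z forward; pixel columns grow to the right and rows downward; lengths in mm; the calibration is good to about 2 mm. A picture is of the moment at which its call begins: read the wrist's pose just before it. camera_model takes no time and is no camera call; for the wrist camera it gives the pose at the moment of the call.
- close_job(): hands the job in, once; it reports no verdict.
The state is a dict: "time": time; "joint_positions": joint angles; "dq": joint speeds; "tau": joint torques, N m; "tool_pos": TCP position; "tcp_rot": TCP orientation; "contact_force": force on the tool from outside, world axes, zero at the start; "moment": the same for the moment, N m; "grip_width": finger opening in mm.
Only numpy, scipy, OpenCV 4.12 (cv2) and the standard library are available. Lean on these libraries where they do the work, as an engineer would, in place of code of your own. Each camera call takes 0.05 s, during which the arm holds its last target.

## Working session

There is one attempt and no reset: what is moved stays moved. The work goes in short steps, Python scripts to look and compute and a tool call to move; the robot and the scene stay as the last step left them, time stands still between calls to the robot, and variables do not carry over. Pictures are saved under pics/ and viewed, and the job is handed in when it is done.

Besides the shell and the picture viewer there is one more tool, called after "Request:" as name(argument=value, ...) on one line, values as JSON. drive_tool: Moves the arm, as the interface text tells. Its arguments: {"type":"object","properties":{"deltas":{"type":"array","items":{"type":"object","properties":{"hand":{"type":"number"},"tx":{"type":"number"},"ty":{"type":"number"},"tz":{"type":"number"},"wx":{"type":"number"},"wy":{"type":"number"},"wz":{"type":"number"}}}}},"required":["deltas"]}

```bash
mkdir -p pics; ls; python3 - <<'E'
from plant import *
import cv2
print(get_obs())
for n in ["scene","top","wrist"]:
    print(n,camera_model(n))
    cv2.imwrite(f"pics/{n}0.png",cv2.cvtColor(capture(n),cv2.COLOR_RGB2BGR))
E
```

```text
pics
{'time': 0.0, 'joint_positions': array([ 1.10498219e+00,  3.42718467e-01,  1.52504574e+00,  4.73598722e-06,
        1.27540816e+00, -1.46021648e-01]), 'dq': array([-0.00051887,  0.00010955, -0.00028647, -0.00213778,  0.00068783,
       -0.0011    ]), 'tau': array([-1.28768079e-04, -4.31238627e+01, -2.44219798e+01,  7.17758643e-02,
        5.57766692e-02, -1.29798273e-04]), 'tool_pos': array([164.84988477, 498.02372895, 240.03714085]), 'tcp_rot': array([-3.14135832e+00,  1.56224553e-03,  1.25100264e+00]), 'contact_force': array([ 0.409372  , -0.65305511,  1.05326333]), 'moment': array([ 0.02688828,  0.05080795, -0.01370525]), 'grip_width': 91.83909125097613}
scene {'fx': 442.3605969032583, 'fy': 442.3605969032583, 'cx': 261.1468398078937, 'cy': 194.79090433399327, 'rvec': array([ 1.86036044,  1.78394179, -0.62798391]), 'tvec': array([ -18.95392605, -435.16790781, 1687.56990001])}
top {'fx': 411.4622156915728, 'fy': 411.4622156915728, 'cx': 258.4059172277022, 'cy': 199.94976084518004, 'rvec': array([ 2.14887416, -2.1974053 ,  0.08292596]), 'tvec': array([  15.4833446 ,  583.70809297, 1192.95796502])}
wrist {'fx': 307.33861664850247, 'fy': 307.33861664850247, 'cx': 254.23884791128796, 'cy': 187.31508795319573, 'rvec': array([-2.33035829, -1.68190451, -0.26484625]), 'tvec': array([-525.73973102,  -38.3888522 ,  391.17410096])}
```

View pics/scene0.png

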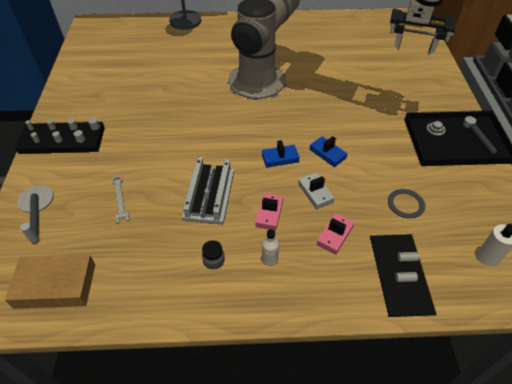

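View pics/top0.png

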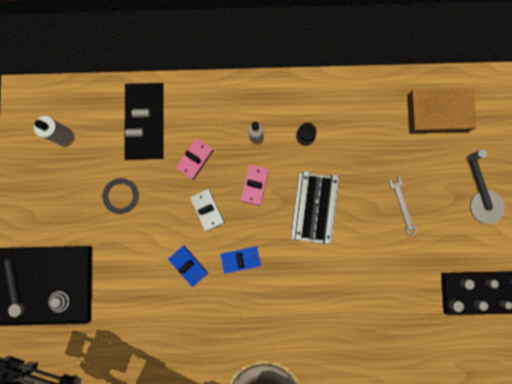

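View pics/wrist0.png

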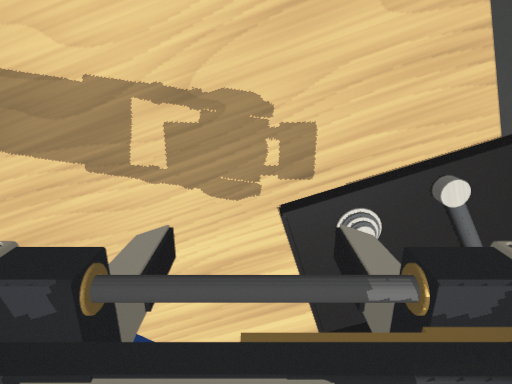

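The top picture shows the bare-metal cover at about (207,210), with pink and blue look-alikes around it, and the jig at about (316,208). I'll enlarge both.

```bash
cat > h.py <<'E'
from plant import *
import cv2, numpy as np
def save(im,n): cv2.imwrite(f"pics/{n}.png",cv2.cvtColor(im,cv2.COLOR_RGB2BGR))
def crop(im,x0,y0,x1,y1,s): return cv2.resize(im[y0:y1,x0:x1],None,fx=s,fy=s,interpolation=cv2.INTER_CUBIC)
def ray(m,u,v,z):
    R=cv2.Rodrigues(np.array(m["rvec"]))[0]; t=np.array(m["tvec"])
    c=-R.T@t; d=R.T@np.array([(u-m["cx"])/m["fx"],(v-m["cy"])/m["fy"],1])
    return c+d*(z-c[2])/d[2]
def proj(m,P):
    K=np.array([[m["fx"],0,m["cx"]],[0,m["fy"],m["cy"]],[0,0,1]])
    return cv2.projectPoints(np.array(P,float).reshape(-1,3),m["rvec"],m["tvec"],K,None)[0].reshape(-1,2)
E
python3 - <<'E'
from h import *
t=cv2.cvtColor(cv2.imread("pics/top0.png"),cv2.COLOR_BGR2RGB)
a=crop(t,180,180,240,240,6);b=crop(t,285,165,345,250,6)
c=np.zeros((510,720,3),np.uint8);c[:360,:360]=a;c[:,360:]=b
save(c,"crop1")
m=camera_model("top")
print(ray(m,207,210,64),ray(m,316,208,62))
E
```

```text
[555.04413937 149.88345534  64.        ] [ 553.87227936 -162.09985957   62.        ]
```

View pics/crop1.png

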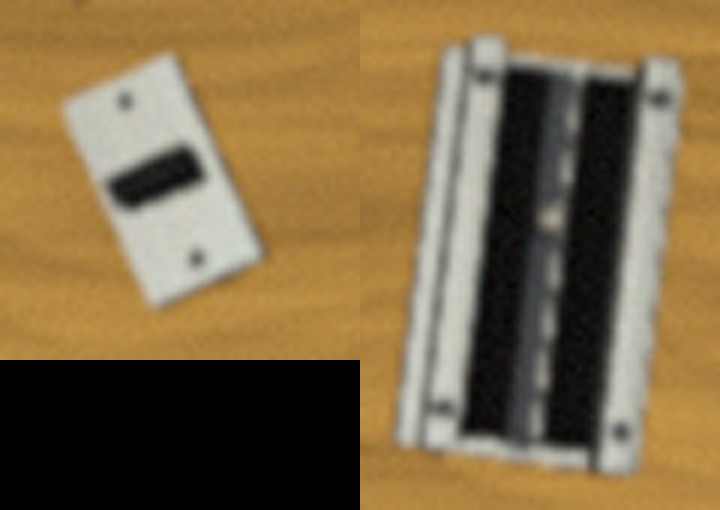

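```bash
python3 - <<'E'
from h import *
m=camera_model("top")
def P(x,y,z,x0,y0): return ray(m,x0+(x+.5)/6-.5,y0+(y+.5)/6-.5,z)
c=np.array([P(x,y,24,180,180) for x,y in [(62,103),(175,52),(265,255),(155,307)]])
print("cover",c.mean(0),[np.linalg.norm(c[i]-c[i-1]) for i in range(4)])
d=(c[0]+c[1]-c[2]-c[3]);print("yaw long",np.arctan2(d[1],d[0]))
h=np.array([P(x,y,64,180,180) for x,y in [(108,186),(188,146),(206,176),(130,209)]]);print("handle",h.mean(0))
r=np.array([P(x-360,y,62,285,165) for x,y in [(472,38),(683,62),(635,472),(425,445)]])
print(r,"jig",r.mean(0),[np.linalg.norm(r[i]-r[i-1]) for i in range(4)])
d=(r[0]+r[1]-r[2]-r[3]);yaw=np.arctan2(d[1],d[0]);print("yaw",yaw)
p=P(550-360,217,52,285,165);print("pin",p); e=p-r.mean(0);print("along",e@[np.cos(yaw),np.sin(yaw),0],"across",e@[-np.sin(yaw),np.cos(yaw),0])
E
```

```text
cover [559.4136975  155.41733125  24.        ] [np.float64(111.21032801892615), np.float64(61.22478002741707), np.float64(110.28667867981437), np.float64(59.634110797686056)]
yaw long 0.409260986280482
handle [556.6745303  152.96456047  64.        ]
[[ 661.81114648 -129.01098983   62.        ]
 [ 647.81099418 -229.76386834   62.        ]
 [ 452.71907804 -199.57466417   62.        ]
 [ 467.59970767 -100.68590065   62.        ]] jig [ 557.48523159 -164.75885575   62.        ] [np.float64(196.26612963077835), np.float64(101.72092602946924), np.float64(197.41388955954667), np.float64(100.0021034150233)]
yaw -0.14918835485262197
pin [ 575.466855   -164.84380484   52.        ]
along 17.794510761185254 across 2.5887030421113217
```

Request:
drive_tool(deltas=[{"hand": -1,"wz": 0.96},{"hand": -1,"wz": 0.96},{"hand": -1,"wz": 0.96},{"hand": -1,"wz": 0.96},{"hand": -1,"wz": 0.96},{"hand": -1,"wz": 0.96},{"hand": -1,"wz": 0.96},{"hand": -1,"wz": 0.96},{"hand": -1,"wz": 0.96},{"hand": -1,"wz": 0.96}])

```text
invalid input
```

Request:
drive_tool(deltas=[{"hand": -1,"tx": 0.395,"ty": 0.844},{"hand": -1,"tx": 0.395,"ty": 0.844},{"hand": -1,"tx": 0.395,"ty": 0.844},{"hand": -1,"tx": 0.395,"ty": 0.844},{"hand": -1,"tx": 0.395,"ty": 0.844},{"hand": -1,"tx": 0.395,"ty": 0.844},{"hand": -1,"tx": 0.395,"ty": 0.844},{"hand": -1,"tx": 0.395,"ty": 0.844},{"hand": -1,"tx": 0.395,"ty": 0.844},{"hand": -1,"tx": 0.395,"ty": 0.844},{"hand": -1,"tx": 0.395,"ty": 0.844},{"hand": -1,"tx": 0.395,"ty": 0.844},{"hand": -1,"tx": 0.395,"ty": 0.844},{"hand": -1,"tx": 0.395,"ty": 0.844},{"hand": -1}])

```text
invalid input
```

```bash
python3 - <<'E'
from h import *
o=get_obs();print(o["time"],o["tool_pos"],o["tcp_rot"]);m=camera_model("wrist")
im=capture("wrist");save(im,"w1");print(globals().get("tcp_to_tips"))
print(proj(m,[[559.4,155.4,24],[556.7,153,64]]))
import plant;print([x for x in dir(plant) if x[0]!='_'])
E
```

```text
0.15 [164.90219096 498.14344705 240.21874808] [-3.14141548e+00  1.11516811e-03  1.25101109e+00]
14.0
[[134.11554895 441.40306952]
 [122.38220732 468.74548164]]
['Unreachable', 'camera_model', 'capture', 'close_job', 'get_obs', 'tcp_to_tips']
```

View pics/w1.png

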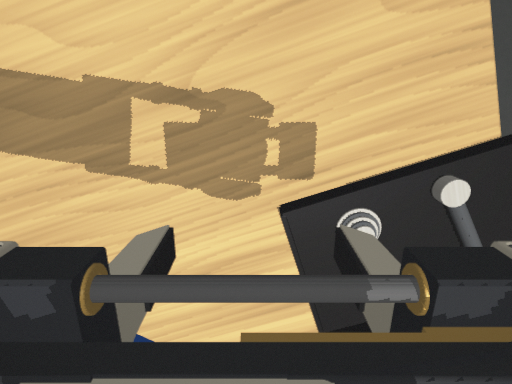

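Nothing moved because both calls were refused. I'll give every key in each row.

Request:
drive_tool(deltas=[{"hand": -1,"tx": 0,"ty": 0,"tz": 0,"wx": 0,"wy": 0,"wz": 0.96},{"hand": -1,"tx": 0,"ty": 0,"tz": 0,"wx": 0,"wy": 0,"wz": 0.96},{"hand": -1,"tx": 0,"ty": 0,"tz": 0,"wx": 0,"wy": 0,"wz": 0.96},{"hand": -1,"tx": 0,"ty": 0,"tz": 0,"wx": 0,"wy": 0,"wz": 0.96},{"hand": -1,"tx": 0,"ty": 0,"tz": 0,"wx": 0,"wy": 0,"wz": 0.96},{"hand": -1,"tx": 0,"ty": 0,"tz": 0,"wx": 0,"wy": 0,"wz": 0.96},{"hand": -1,"tx": 0,"ty": 0,"tz": 0,"wx": 0,"wy": 0,"wz": 0.96},{"hand": -1,"tx": 0,"ty": 0,"tz": 0,"wx": 0,"wy": 0,"wz": 0.96},{"hand": -1,"tx": 0,"ty": 0,"tz": 0,"wx": 0,"wy": 0,"wz": 0.96},{"hand": -1,"tx": 0,"ty": 0,"tz": 0,"wx": 0,"wy": 0,"wz": 0.96}])

```text
time: 1.03
tool_pos: [165.0, 498.3, 240.5]
tcp_rot: [3.141, 0.0, 0.409]
contact_force: [-0.2, -0.3, -0.2]
grip_width: 91.8
```

Request:
drive_tool(deltas=[{"hand": -1,"tx": 0.395,"ty": 0.844,"tz": 0,"wx": 0,"wy": 0,"wz": 0},{"hand": -1,"tx": 0.395,"ty": 0.844,"tz": 0,"wx": 0,"wy": 0,"wz": 0},{"hand": -1,"tx": 0.395,"ty": 0.844,"tz": 0,"wx": 0,"wy": 0,"wz": 0},{"hand": -1,"tx": 0.395,"ty": 0.844,"tz": 0,"wx": 0,"wy": 0,"wz": 0},{"hand": -1,"tx": 0.395,"ty": 0.844,"tz": 0,"wx": 0,"wy": 0,"wz": 0},{"hand": -1,"tx": 0.395,"ty": 0.844,"tz": 0,"wx": 0,"wy": 0,"wz": 0},{"hand": -1,"tx": 0.395,"ty": 0.844,"tz": 0,"wx": 0,"wy": 0,"wz": 0},{"hand": -1,"tx": 0.395,"ty": 0.844,"tz": 0,"wx": 0,"wy": 0,"wz": 0},{"hand": -1,"tx": 0.395,"ty": 0.844,"tz": 0,"wx": 0,"wy": 0,"wz": 0},{"hand": -1,"tx": 0.395,"ty": 0.844,"tz": 0,"wx": 0,"wy": 0,"wz": 0},{"hand": -1,"tx": 0.395,"ty": 0.844,"tz": 0,"wx": 0,"wy": 0,"wz": 0},{"hand": -1,"tx": 0.395,"ty": 0.844,"tz": 0,"wx": 0,"wy": 0,"wz": 0},{"hand": -1,"tx": 0.395,"ty": 0.844,"tz": 0,"wx": 0,"wy": 0,"wz": 0},{"hand": -1,"tx": 0.395,"ty": 0.844,"tz": 0,"wx": 0,"wy": 0,"wz": 0},{"hand": -1,"tx": 0,"ty": 0,"tz": 0,"wx": 0,"wy": 0,"wz": 0}])

```text
time: 2.28
tool_pos: [561.5, 149.6, 239.9]
tcp_rot: [3.139, -0.001, 0.408]
contact_force: [-1.1, -0.5, 0.0]
grip_width: 92.2
```

```bash
python3 - <<'E'
from h import *
o=get_obs();print(o["time"],o["tool_pos"],o["tcp_rot"]);m=camera_model("wrist")
im=capture("wrist");save(im,"w2")
print(proj(m,[[559.4,155.4,24],[556.7,153,64]]))
E
```

```text
2.2833 [561.48411004 149.62965025 239.86357171] [ 3.13926362e+00 -8.30686876e-04  4.08213067e-01]
[[253.40830737 156.75340537]
 [250.1127672  165.9510794 ]]
```

View pics/w2.png

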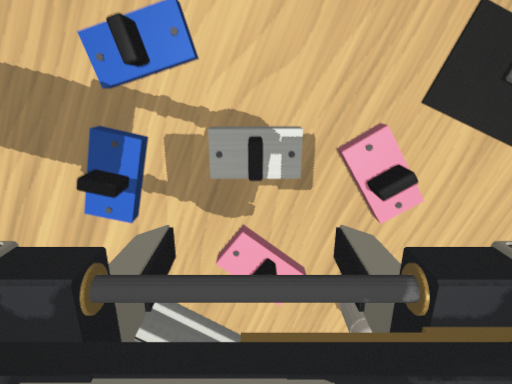

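```bash
python3 - <<'E'
from h import *
im=cv2.cvtColor(cv2.imread("pics/w2.png"),cv2.COLOR_BGR2RGB)
save(crop(im,195,110,315,195,6),"c2")
E
```

```text
(no output)
```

View pics/c2.png

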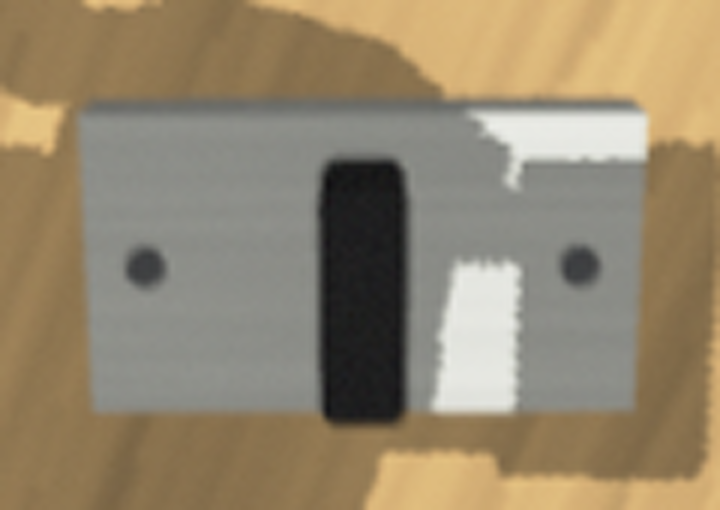

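```bash
python3 - <<'E'
from h import *
m=camera_model("wrist")
f=lambda x,y,z: ray(m,195+(x+.5)/6-.5,110+(y+.5)/6-.5,z)
c=np.array([f(x,y,24) for x,y in [(80,110),(648,110),(635,411),(92,411)]])
print(c.mean(0),[np.linalg.norm(c[i]-c[i-1]) for i in range(4)])
d=c[1]+c[2]-c[0]-c[3];print(np.arctan2(d[1],d[0]))
d=f(580,267,24)-f(145,267,24);print(np.arctan2(d[1],d[0]),(f(580,267,24)+f(145,267,24))/2)
h=np.array([f(x,y,64) for x,y in [(322,160),(404,160),(404,422),(322,422)]])
print(h.mean(0),[np.linalg.norm(h[i]-h[i-1]) for i in range(4)])
print(get_obs()["tool_pos"])
R=cv2.Rodrigues(m["rvec"])[0];print(-R.T@m["tvec"],R.T[:,2])
E
```

```text
[557.10897514 162.16875609  24.        ] [np.float64(60.350598086660895), np.float64(109.31618793673434), np.float64(60.329615048256635), np.float64(110.01110774680862)]
0.4082365750131303
0.4082379093706732 [557.09713138 161.58707726  24.        ]
[555.71094018 164.89701986  64.        ] [np.float64(47.14813677993048), np.float64(14.13919935013583), np.float64(47.14616608671686), np.float64(14.788912088851061)]
[559.2237682  151.80194544 239.74739095]
[526.6916328  230.66510364 382.68464608] [ 0.12200219 -0.28488622 -0.95076564]
```

```bash
python3 - <<'E'
from h import *
m=camera_model("wrist");print(get_obs()["tool_pos"],get_obs()["dq"].round(3))
im=capture("wrist");save(crop(im,195,110,315,195,6),"c3");save(im,"w3")
print(get_obs()["tool_pos"]); np.save("m3.npy",m,allow_pickle=True)
E
```

```text
[559.2237682  151.80194544 239.74739095] [ 0.061 -0.036  0.055  0.021  0.01   0.026]
[557.78500664 153.29687897 239.87818784]
```

View pics/c3.png

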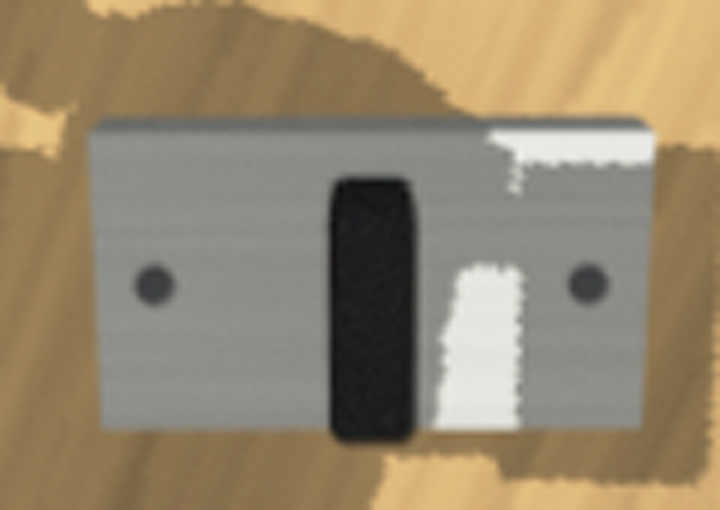

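```bash
python3 - <<'E'
from h import *
m=np.load("m3.npy",allow_pickle=True).item()
f=lambda x,y,z: ray(m,195+(x+.5)/6-.5,110+(y+.5)/6-.5,z)
c=np.array([f(x,y,24) for x,y in [(89,129),(655,129),(642,429),(101,429)]])
print(c.mean(0),[np.linalg.norm(c[i]-c[i-1]) for i in range(4)])
d=c[1]+c[2]-c[0]-c[3];print(np.arctan2(d[1],d[0]))
print((f(588,285,24)+f(155,285,24))/2)
h=np.array([f(x,y,64) for x,y in [(331,178),(412,178),(412,441),(331,441)]])
print(h.mean(0))
m=camera_model("wrist");R=cv2.Rodrigues(m["rvec"])[0]
print(proj(m,[c.mean(0)]))
E
```

```text
[560.04328994 159.38487621  24.        ] [np.float64(60.53063137269144), np.float64(109.27548612626653), np.float64(60.510514381240725), np.float64(109.95125561994114)]
0.4082480161816156
[560.1754788  158.96893162  24.        ]
[558.42208726 162.42297546  64.        ]
[[257.25046245 158.48141879]]
```

Request:
drive_tool(deltas=[{"hand": -1,"tx": 0.08,"ty": -0.04,"tz": 0.6,"wx": 0,"wy": 0,"wz": 0},{"hand": -1,"tx": 0,"ty": 0,"tz": 0.6,"wx": 0,"wy": 0,"wz": 0},{"hand": -1,"tx": 0,"ty": 0,"tz": 0.6,"wx": 0,"wy": 0,"wz": 0},{"hand": -1,"tx": 0,"ty": 0,"tz": 0.6,"wx": 0,"wy": 0,"wz": 0},{"hand": -1,"tx": 0,"ty": 0,"tz": 0.6,"wx": 0,"wy": 0,"wz": 0},{"hand": -1,"tx": 0,"ty": 0,"tz": 0.6,"wx": 0,"wy": 0,"wz": 0},{"hand": -1,"tx": 0,"ty": 0,"tz": 0.5,"wx": 0,"wy": 0,"wz": 0},{"hand": -1,"tx": 0,"ty": 0,"tz": 0.4,"wx": 0,"wy": 0,"wz": 0},{"hand": -1,"tx": 0,"ty": 0,"tz": 0.25,"wx": 0,"wy": 0,"wz": 0},{"hand": -1,"tx": 0,"ty": 0,"tz": 0.15,"wx": 0,"wy": 0,"wz": 0},{"hand": -1,"tx": 0,"ty": 0,"tz": 0,"wx": 0,"wy": 0,"wz": 0},{"hand": -1,"tx": 0,"ty": 0,"tz": 0,"wx": 0,"wy": 0,"wz": 0}])

```text
time: 3.38
tool_pos: [559.8, 157.6, 45.4]
tcp_rot: [3.142, -0.001, 0.414]
contact_force: [0.7, -0.8, 1.1]
grip_width: 92.0
```

```bash
python3 - <<'E'
from h import *
im=capture("wrist");save(im,"w4");o=get_obs();print(o["tool_pos"],o["contact_force"])
E
```

```text
[560.16838964 157.54909246  45.75140041] [-0.1516951  -0.39838704  0.17308781]
```

View pics/w4.png

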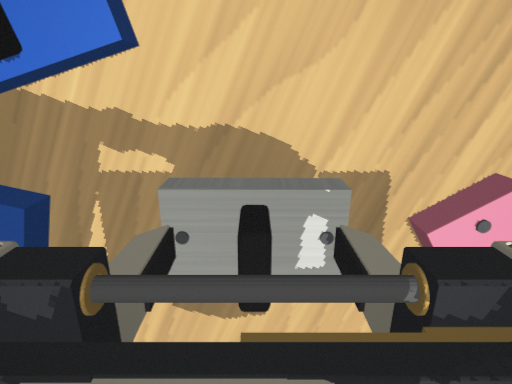

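The handle is centred between the jaws: handle at column 255, fingers at about 160 and 352. I'll close.

Request:
drive_tool(deltas=[{"hand": -1,"tx": 0,"ty": 0,"tz": 0.1,"wx": 0,"wy": 0,"wz": 0},{"hand": 1,"tx": 0,"ty": 0,"tz": 0,"wx": 0,"wy": 0,"wz": 0},{"hand": 1,"tx": 0,"ty": 0,"tz": 0,"wx": 0,"wy": 0,"wz": 0},{"hand": 1,"tx": 0,"ty": 0,"tz": 0,"wx": 0,"wy": 0,"wz": 0},{"hand": 1,"tx": 0,"ty": 0,"tz": 0,"wx": 0,"wy": 0,"wz": 0},{"hand": 1,"tx": 0,"ty": 0,"tz": 0,"wx": 0,"wy": 0,"wz": 0},{"hand": 1,"tx": 0,"ty": 0,"tz": 0,"wx": 0,"wy": 0,"wz": 0},{"hand": 1,"tx": 0,"ty": 0,"tz": 0,"wx": 0,"wy": 0,"wz": 0},{"hand": 1,"tx": 0,"ty": 0,"tz": 0,"wx": 0,"wy": 0,"wz": 0},{"hand": 1,"tx": 0,"ty": 0,"tz": 0,"wx": 0,"wy": 0,"wz": 0},{"hand": 1,"tx": 0,"ty": 0,"tz": 0,"wx": 0,"wy": 0,"wz": 0},{"hand": 1,"tx": 0,"ty": 0,"tz": 0,"wx": 0,"wy": 0,"wz": 0}])

```text
time: 4.43
tool_pos: [559.7, 157.1, 40.7]
tcp_rot: [-3.142, -0.0, 0.413]
contact_force: [1.0, -0.2, -0.8]
grip_width: 22.8
```

Request:
drive_tool(deltas=[{"hand": 1,"tx": 0,"ty": 0,"tz": 0,"wx": 0,"wy": 0,"wz": 0},{"hand": 1,"tx": 0,"ty": 0,"tz": 0,"wx": 0,"wy": 0,"wz": 0},{"hand": 1,"tx": 0,"ty": 0,"tz": 0,"wx": 0,"wy": 0,"wz": 0},{"hand": 1,"tx": 0,"ty": 0,"tz": 0,"wx": 0,"wy": 0,"wz": 0}])

```text
time: 4.77
tool_pos: [559.8, 157.1, 40.7]
tcp_rot: [-3.142, -0.0, 0.413]
contact_force: [-0.8, 0.4, -0.6]
grip_width: 15.8
```

Gripped at 15.8 mm. Next I'll lift, turn, and move just past the jig to look into it.

Request:
drive_tool(deltas=[{"hand": 1,"tx": 0,"ty": 0,"tz": -0.3,"wx": 0,"wy": 0,"wz": 0},{"hand": 1,"tx": 0,"ty": 0,"tz": -0.7,"wx": 0,"wy": 0,"wz": 0},{"hand": 1,"tx": 0,"ty": 0,"tz": -0.8,"wx": 0,"wy": 0,"wz": 0},{"hand": 1,"tx": 0,"ty": 0,"tz": -0.8,"wx": 0,"wy": 0,"wz": 0},{"hand": 1,"tx": 0,"ty": 0,"tz": -0.8,"wx": 0,"wy": 0,"wz": 0.4},{"hand": 1,"tx": 0,"ty": 0,"tz": -0.5,"wx": 0,"wy": 0,"wz": 0.8},{"hand": 1,"tx": 0,"ty": 0,"tz": 0,"wx": 0,"wy": 0,"wz": 0.92},{"hand": 1,"tx": 0,"ty": 0,"tz": 0,"wx": 0,"wy": 0,"wz": 0.92},{"hand": 1,"tx": 0,"ty": 0,"tz": 0,"wx": 0,"wy": 0,"wz": 0.9},{"hand": 1,"tx": 0,"ty": 0,"tz": 0,"wx": 0,"wy": 0,"wz": 0.9},{"hand": 1,"tx": 0,"ty": 0,"tz": 0,"wx": 0,"wy": 0,"wz": 0.8},{"hand": 1,"tx": 0,"ty": 0,"tz": 0,"wx": 0,"wy": 0,"wz": 0.5},{"hand": 1,"tx": 0,"ty": 0,"tz": 0,"wx": 0,"wy": 0,"wz": 0.3}])

```text
time: 5.85
tool_pos: [559.0, 157.1, 195.8]
tcp_rot: [3.141, 0.002, -0.151]
contact_force: [-0.6, 0.5, -3.8]
grip_width: 15.8
```

Request:
drive_tool(deltas=[{"hand": 1,"tx": 0.06,"ty": 0.4,"tz": 0,"wx": 0,"wy": 0,"wz": 0},{"hand": 1,"tx": 0.12,"ty": 0.84,"tz": 0,"wx": 0,"wy": 0,"wz": 0},{"hand": 1,"tx": 0.12,"ty": 0.84,"tz": 0,"wx": 0,"wy": 0,"wz": 0},{"hand": 1,"tx": 0.12,"ty": 0.84,"tz": 0,"wx": 0,"wy": 0,"wz": 0},{"hand": 1,"tx": 0.12,"ty": 0.84,"tz": 0,"wx": 0,"wy": 0,"wz": 0},{"hand": 1,"tx": 0.12,"ty": 0.84,"tz": 0,"wx": 0,"wy": 0,"wz": 0},{"hand": 1,"tx": 0.12,"ty": 0.84,"tz": 0,"wx": 0,"wy": 0,"wz": 0},{"hand": 1,"tx": 0.12,"ty": 0.84,"tz": 0,"wx": 0,"wy": 0,"wz": 0},{"hand": 1,"tx": 0.12,"ty": 0.84,"tz": 0,"wx": 0,"wy": 0,"wz": 0},{"hand": 1,"tx": 0.12,"ty": 0.84,"tz": 0,"wx": 0,"wy": 0,"wz": 0},{"hand": 1,"tx": 0.12,"ty": 0.84,"tz": 0,"wx": 0,"wy": 0,"wz": 0},{"hand": 1,"tx": 0.12,"ty": 0.84,"tz": 0,"wx": 0,"wy": 0,"wz": 0},{"hand": 1,"tx": 0.06,"ty": 0.4,"tz": 0,"wx": 0,"wy": 0,"wz": 0},{"hand": 1,"tx": 0,"ty": 0,"tz": 0,"wx": 0,"wy": 0,"wz": 0},{"hand": 1,"tx": 0,"ty": 0,"tz": 0,"wx": 0,"wy": 0,"wz": 0},{"hand": 1,"tx": 0,"ty": 0,"tz": 0,"wx": 0,"wy": 0,"wz": 0}])

```text
time: 7.18
tool_pos: [556.8, -247.5, 196.0]
tcp_rot: [-3.14, 0.002, -0.149]
contact_force: [-0.1, 1.0, -3.9]
grip_width: 15.8
```

```bash
python3 - <<'E'
from h import *
m=camera_model("wrist");o=get_obs();print(o["tool_pos"],o["tcp_rot"],o["contact_force"],o["moment"],np.abs(o["dq"]).max())
im=capture("wrist");save(im,"w5");np.save("m5.npy",m,allow_pickle=True);save(capture("top"),"t5")
E
```

```text
[ 556.82816208 -247.48334919  196.0080093 ] [-3.14017672e+00  1.59767177e-03 -1.48504269e-01] [-0.05519256  0.97755128 -3.93044192] [-0.09284119  0.09047157 -0.05883434] 0.016733121726576303
```

View pics/w5.png

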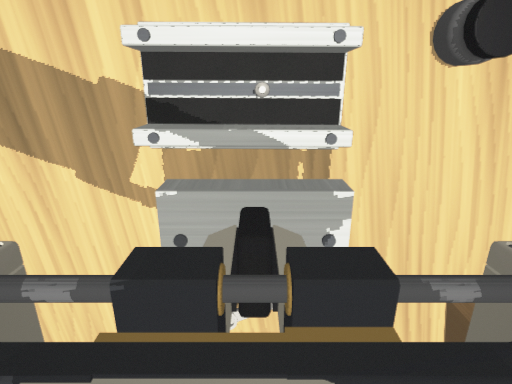

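```bash
python3 - <<'E'
from h import *
im=cv2.cvtColor(cv2.imread("pics/w5.png"),cv2.COLOR_BGR2RGB)
save(crop(im,115,15,370,205,3),"c5")
E
```

```text
(no output)
```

View pics/c5.png

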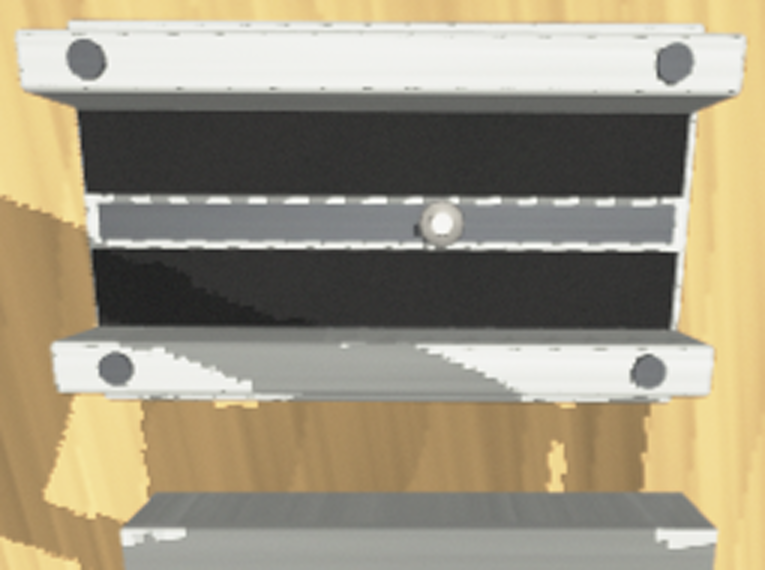

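```bash
cat >> h.py <<'E'
E
python3 - <<'E'
from h import *
m=np.load("m5.npy",allow_pickle=True).item()
f=lambda x,y,z: ray(m,115+(x+.5)/3-.5,15+(y+.5)/3-.5,z)
r=np.array([f(*p,62) for p in [(21,91),(744,92),(714,343),(53,343)]])
print(r,"c",r.mean(0),[np.linalg.norm(r[i]-r[i-1]) for i in range(4)])
d=r[1]+r[2]-r[0]-r[3];yaw=np.arctan2(d[1],d[0]);print("yaw",yaw)
e=np.array([f(86,59,62),f(675,63,62),f(649,371,62),f(116,368,62)]);print("screws",e.mean(0),[np.arctan2(*(b-a)[[1,0]]) for a,b in[(e[0],e[1]),(e[3],e[2])]])
X=np.array([np.cos(yaw),np.sin(yaw),0]);Y=np.array([-X[1],X[0],0])
p=f(441,223,52);print("pin",p,(p-r.mean(0))@X,(p-r.mean(0))@Y)
a=[f(122,527,179.3),f(716,527,179.3),f(152,492,155.3),f(685,492,155.3)]
print("cover edge",a,np.linalg.norm(a[1]-a[0]),np.linalg.norm(a[3]-a[2]))
T=np.array([556.83,-247.48,0])
for q in a: q=q-T;print(q@X,q@Y)
E
```

```text
[[ 466.79302789 -113.46797163   62.        ]
 [ 663.18187534 -143.32863228   62.        ]
 [ 651.55009491 -210.60085004   62.        ]
 [ 456.97687138 -181.36812564   62.        ]] c [ 559.62546738 -162.1913949    62.        ] [np.float64(68.60603357846297), np.float64(198.6460129396013), np.float64(68.27041525179365), np.float64(196.75693505257152)]
yaw -0.15001312146913706
screws [ 559.24646788 -162.28175758   62.        ] [np.float64(-0.15583507405645677), np.float64(-0.15469034167306953)]
pin [ 576.27040401 -164.93609707   52.        ] 16.86819807076753 -0.22627254928961488
cover edge [array([ 508.52414727, -207.76228025,  179.3       ]), array([ 615.89352424, -223.84679681,  179.3       ]), array([ 507.28095365, -207.95840025,  155.3       ]), array([ 616.74167847, -224.36573477,  155.3       ])] 108.56746650581452 110.68356202540198
-53.69919251623962 32.05229153823699
54.868180340552634 32.194890505293934
-54.899113620512885 31.672577481516594
55.784364899524135 31.808538268181355
```

Request:
drive_tool(deltas=[{"hand": 1,"tx": -0.03,"ty": -0.4,"tz": 0,"wx": 0,"wy": 0,"wz": 0},{"hand": 1,"tx": -0.04,"ty": -0.6,"tz": 0,"wx": 0,"wy": 0,"wz": 0},{"hand": 1,"tx": -0.04,"ty": -0.6,"tz": 0.2,"wx": 0,"wy": 0,"wz": 0},{"hand": 1,"tx": -0.03,"ty": -0.465,"tz": 0.4,"wx": 0,"wy": 0,"wz": 0},{"hand": 1,"tx": 0,"ty": 0,"tz": 0.5,"wx": 0,"wy": 0,"wz": 0},{"hand": 1,"tx": 0,"ty": 0,"tz": 0.5,"wx": 0,"wy": 0,"wz": 0},{"hand": 1,"tx": 0,"ty": 0,"tz": 0.3,"wx": 0,"wy": 0,"wz": 0},{"hand": 1,"tx": 0,"ty": 0,"tz": 0.2,"wx": 0,"wy": 0,"wz": 0},{"hand": 1,"tx": 0,"ty": 0,"tz": 0,"wx": 0,"wy": 0,"wz": 0},{"hand": 1,"tx": 0,"ty": 0,"tz": 0,"wx": 0,"wy": 0,"wz": 0},{"hand": 1,"tx": 0,"ty": 0,"tz": 0,"wx": 0,"wy": 0,"wz": 0}])

```text
time: 8.2
tool_pos: [564.5, -165.9, 113.8]
tcp_rot: [3.141, -0.002, -0.148]
contact_force: [0.4, 0.8, -4.8]
grip_width: 15.6
```

```bash
python3 - <<'E'
from h import *
m=camera_model("wrist");o=get_obs();print(o["time"],o["tool_pos"],o["tcp_rot"],o["contact_force"],np.abs(o["dq"]).max())
im=capture("wrist");save(im,"w6");np.save("m6.npy",m,allow_pickle=True)
t=capture("top");save(crop(t,270,140,370,260,5),"t6")
E
```

```text
8.2 [ 564.5488684  -165.93233352  113.82790181] [ 3.14121253e+00 -1.96829424e-03 -1.48339360e-01] [ 0.37256409  0.75767962 -4.79590663] 0.007632792372489528
```

View pics/w6.png

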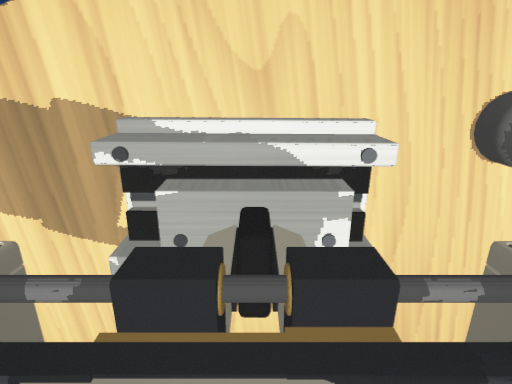

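View pics/t6.png

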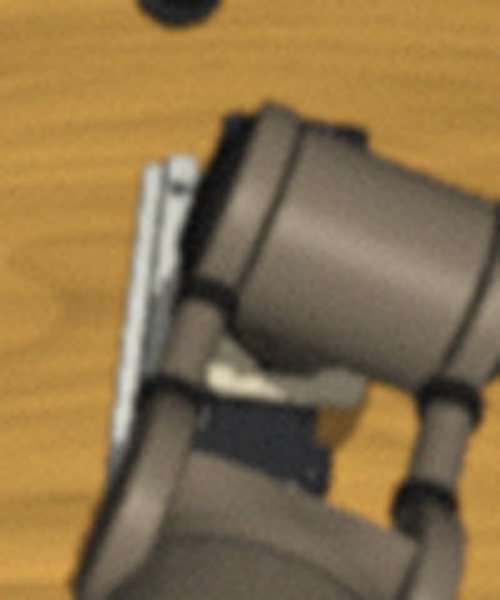

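```bash
python3 - <<'E'
from h import *
im=cv2.cvtColor(cv2.imread("pics/w6.png"),cv2.COLOR_BGR2RGB)
save(crop(im,85,110,405,260,2.5),"c6")
E
```

```text
(no output)
```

View pics/c6.png

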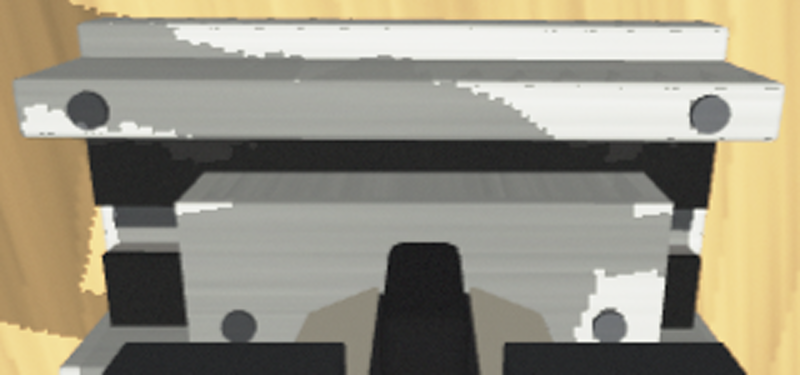

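```bash
python3 - <<'E'
from h import *
m=np.load("m6.npy",allow_pickle=True).item()
f=lambda x,y,z: ray(m,85+(x+.5)/2.5-.5,110+(y+.5)/2.5-.5,z)
yaw=-.15;X=np.array([np.cos(yaw),np.sin(yaw),0]);Y=np.array([-X[1],X[0],0])
T=np.array([564.55,-165.93,0])
for n,p in dict(inL=(19,137,62),inR=(780,138,62),cbL=(202,172,73.1),cbR=(645,172,73.1),ctL=(176,205,97.1),ctR=(672,203,97.1)).items():
  q=f(*p)-T;print(n,q@X,q@Y)
E
```

```text
inL -104.63480338575698 37.97051294603964
inR 93.48230692092726 37.77163215156009
cbL -54.580489343949765 31.77087301882228
cbR 55.76661512829381 31.801164855035882
ctL -53.777097528118375 31.302019727046602
ctR 55.091598150200795 31.788215513599074
```

The side gap comes out at 6.1 mm where 4 mm would be centred. I'll shift 1.5 mm across and lower.

Request:
drive_tool(deltas=[{"hand": 1,"tx": 0,"ty": -0.038,"tz": 0,"wx": 0,"wy": 0,"wz": 0},{"hand": 1,"tx": 0,"ty": 0,"tz": 0.15,"wx": 0,"wy": 0,"wz": 0},{"hand": 1,"tx": 0,"ty": 0,"tz": 0.15,"wx": 0,"wy": 0,"wz": 0},{"hand": 1,"tx": 0,"ty": 0,"tz": 0.1,"wx": 0,"wy": 0,"wz": 0},{"hand": 1,"tx": 0,"ty": 0,"tz": 0.05,"wx": 0,"wy": 0,"wz": 0},{"hand": 1,"tx": 0,"ty": 0,"tz": 0,"wx": 0,"wy": 0,"wz": 0},{"hand": 1,"tx": 0,"ty": 0,"tz": 0,"wx": 0,"wy": 0,"wz": 0}])

```text
time: 8.88
tool_pos: [564.0, -164.6, 94.4]
tcp_rot: [-3.141, 0.0, -0.149]
contact_force: [-0.3, -0.2, -4.9]
grip_width: 16.0
```

Request:
drive_tool(deltas=[{"hand": 1,"tx": 0,"ty": 0,"tz": 0.03,"wx": 0,"wy": 0,"wz": 0},{"hand": 1,"tx": 0,"ty": 0,"tz": 0.03,"wx": 0,"wy": 0,"wz": 0},{"hand": 1,"tx": 0,"ty": 0,"tz": 0.02,"wx": 0,"wy": 0,"wz": 0},{"hand": 1,"tx": 0,"ty": 0,"tz": 0,"wx": 0,"wy": 0,"wz": 0}])

```text
time: 9.22
tool_pos: [564.4, -164.7, 92.5]
tcp_rot: [3.141, -0.001, -0.149]
contact_force: [-1.9, 1.0, 3.8]
grip_width: 15.7
```

Contact on the pin at TCP z 92.5, so the underside is at about 52, as expected. Next I'll slide along +x.

Request:
drive_tool(deltas=[{"hand": 1,"tx": 0.03,"ty": 0,"tz": 0,"wx": 0,"wy": 0,"wz": 0},{"hand": 1,"tx": 0.03,"ty": 0,"tz": 0,"wx": 0,"wy": 0,"wz": 0},{"hand": 1,"tx": 0.03,"ty": 0,"tz": 0,"wx": 0,"wy": 0,"wz": 0},{"hand": 1,"tx": 0.03,"ty": 0,"tz": 0,"wx": 0,"wy": 0,"wz": 0},{"hand": 1,"tx": 0.03,"ty": 0,"tz": 0,"wx": 0,"wy": 0,"wz": 0},{"hand": 1,"tx": 0.03,"ty": 0,"tz": 0,"wx": 0,"wy": 0,"wz": 0},{"hand": 1,"tx": 0,"ty": 0,"tz": 0,"wx": 0,"wy": 0,"wz": 0}])

```text
time: 9.8
tool_pos: [571.5, -165.6, 90.9]
tcp_rot: [-3.141, -0.0, -0.149]
contact_force: [0.7, 0.6, -4.2]
grip_width: 16.1
```

The force is gone and z dropped, so the tip is entering the pocket. I'll move toward the estimated centre and lower gently.

Request:
drive_tool(deltas=[{"hand": 1,"tx": 0.03,"ty": 0,"tz": 0,"wx": 0,"wy": 0,"wz": 0},{"hand": 1,"tx": 0.03,"ty": 0,"tz": 0,"wx": 0,"wy": 0,"wz": 0},{"hand": 1,"tx": 0.03,"ty": 0,"tz": 0,"wx": 0,"wy": 0,"wz": 0},{"hand": 1,"tx": 0,"ty": 0,"tz": 0.03,"wx": 0,"wy": 0,"wz": 0},{"hand": 1,"tx": 0,"ty": 0,"tz": 0.03,"wx": 0,"wy": 0,"wz": 0},{"hand": 1,"tx": 0,"ty": 0,"tz": 0.03,"wx": 0,"wy": 0,"wz": 0},{"hand": 1,"tx": 0,"ty": 0,"tz": 0,"wx": 0,"wy": 0,"wz": 0}])

```text
time: 10.38
tool_pos: [574.5, -166.0, 87.5]
tcp_rot: [-3.141, 0.001, -0.149]
contact_force: [-0.1, 0.2, -4.0]
grip_width: 16.3
```

Request:
drive_tool(deltas=[{"hand": 1,"tx": 0,"ty": 0,"tz": 0.04,"wx": 0,"wy": 0,"wz": 0},{"hand": 1,"tx": 0,"ty": 0,"tz": 0.04,"wx": 0,"wy": 0,"wz": 0},{"hand": 1,"tx": 0,"ty": 0,"tz": 0.03,"wx": 0,"wy": 0,"wz": 0},{"hand": 1,"tx": 0,"ty": 0,"tz": 0.03,"wx": 0,"wy": 0,"wz": 0},{"hand": 1,"tx": 0,"ty": 0,"tz": 0,"wx": 0,"wy": 0,"wz": 0},{"hand": 1,"tx": 0,"ty": 0,"tz": 0,"wx": 0,"wy": 0,"wz": 0}])

```text
time: 10.88
tool_pos: [574.7, -166.1, 82.2]
tcp_rot: [-3.141, 0.0, -0.149]
contact_force: [0.4, 0.1, -4.8]
grip_width: 15.8
```

Request:
drive_tool(deltas=[{"hand": 1,"tx": 0,"ty": 0,"tz": 0.03,"wx": 0,"wy": 0,"wz": 0},{"hand": 1,"tx": 0,"ty": 0,"tz": 0.03,"wx": 0,"wy": 0,"wz": 0},{"hand": 1,"tx": 0,"ty": 0,"tz": 0,"wx": 0,"wy": 0,"wz": 0},{"hand": 1,"tx": 0,"ty": 0,"tz": 0,"wx": 0,"wy": 0,"wz": 0}])

```text
time: 11.22
tool_pos: [575.0, -166.2, 80.6]
tcp_rot: [3.141, -0.001, -0.149]
contact_force: [-1.7, 0.9, 3.2]
grip_width: 15.7
```

Request:
drive_tool(deltas=[{"hand": 1,"tx": 0,"ty": 0,"tz": 0.03,"wx": 0,"wy": 0,"wz": 0},{"hand": 1,"tx": 0,"ty": 0,"tz": 0.03,"wx": 0,"wy": 0,"wz": 0},{"hand": 1,"tx": 0,"ty": 0,"tz": 0,"wx": 0,"wy": 0,"wz": 0},{"hand": 1,"tx": 0,"ty": 0,"tz": 0,"wx": 0,"wy": 0,"wz": 0}])

```text
time: 11.55
tool_pos: [575.0, -166.2, 78.0]
tcp_rot: [3.141, -0.001, -0.149]
contact_force: [-2.2, 1.4, 5.3]
grip_width: 15.6
```

Request:
drive_tool(deltas=[{"hand": 1,"tx": 0,"ty": 0,"tz": 0.03,"wx": 0,"wy": 0,"wz": 0},{"hand": 1,"tx": 0,"ty": 0,"tz": 0.03,"wx": 0,"wy": 0,"wz": 0},{"hand": 1,"tx": 0,"ty": 0,"tz": 0,"wx": 0,"wy": 0,"wz": 0},{"hand": 1,"tx": 0,"ty": 0,"tz": 0,"wx": 0,"wy": 0,"wz": 0}])

```text
time: 11.88
tool_pos: [575.0, -166.2, 75.9]
tcp_rot: [3.141, -0.001, -0.149]
contact_force: [-2.8, 0.4, 7.8]
grip_width: 15.8
```

Request:
drive_tool(deltas=[{"hand": 1,"tx": 0,"ty": 0,"tz": 0.03,"wx": 0,"wy": 0,"wz": 0},{"hand": 1,"tx": 0,"ty": 0,"tz": 0.03,"wx": 0,"wy": 0,"wz": 0},{"hand": 1,"tx": 0,"ty": 0,"tz": 0,"wx": 0,"wy": 0,"wz": 0},{"hand": 1,"tx": 0,"ty": 0,"tz": 0,"wx": 0,"wy": 0,"wz": 0}])

```text
time: 12.22
tool_pos: [575.0, -166.2, 74.7]
tcp_rot: [3.141, -0.001, -0.149]
contact_force: [-6.1, 1.8, 15.0]
grip_width: 15.7
```

Request:
drive_tool(deltas=[{"hand": 1,"tx": 0,"ty": 0,"tz": 0.03,"wx": 0,"wy": 0,"wz": 0},{"hand": 1,"tx": 0,"ty": 0,"tz": 0,"wx": 0,"wy": 0,"wz": 0},{"hand": 1,"tx": 0,"ty": 0,"tz": 0,"wx": 0,"wy": 0,"wz": 0}])

```text
time: 12.47
tool_pos: [575.0, -166.2, 74.6]
tcp_rot: [3.141, -0.002, -0.149]
contact_force: [-9.0, 3.0, 23.7]
grip_width: 16.0
```

```bash
python3 - <<'E'
from h import *
o=get_obs();print(o["time"],o["tool_pos"],o["tcp_rot"],o["contact_force"],o["moment"])
m=camera_model("wrist");np.save("m7.npy",m,allow_pickle=True)
im=capture("wrist");save(im,"w7")
s=capture("scene");save(crop(s,130,110,330,290,3.3),"s7")
o=get_obs();print(o["tool_pos"],o["contact_force"])
E
```

```text
12.4667 [ 575.02426931 -166.24764613   74.62034615] [ 3.14097406e+00 -1.93452857e-03 -1.48550567e-01] [-9.01998662  3.02469766 23.65619194] [ 0.52583898  1.79916828 -0.01199498]
[ 574.99749538 -166.2356045    74.59602834] [-9.00443233  3.3803278  23.04432159]
```

View pics/w7.png

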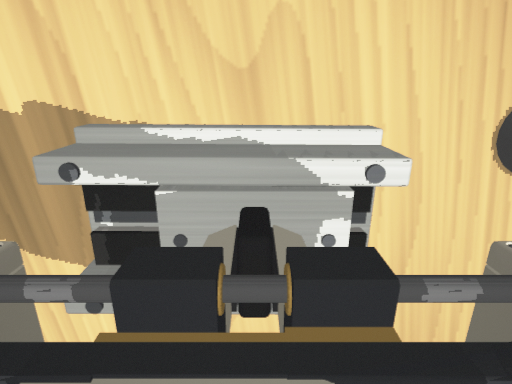

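View pics/s7.png

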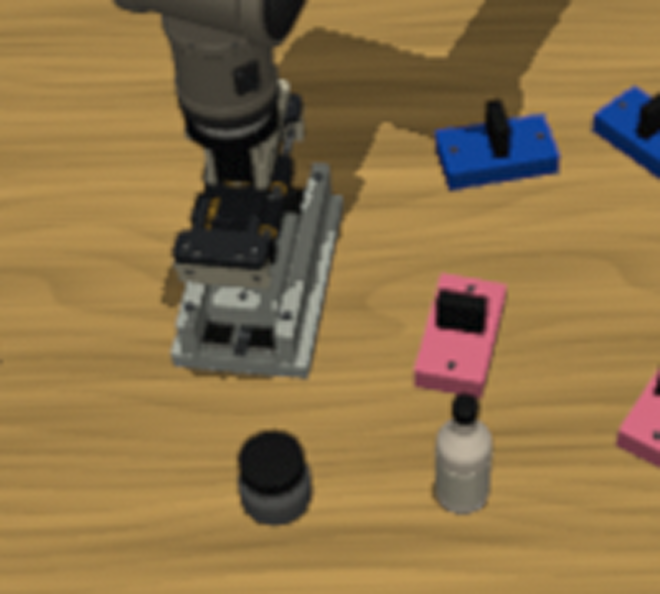

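The cover sits between the rails with the near rail's inner edge beside it. z went from 80.6 at bed contact to a hard stop at 74.6, which is the 6 mm travel. I'll check that the hold is steady, then hand in.

Request:
drive_tool(deltas=[{"hand": 1,"tx": 0,"ty": 0,"tz": 0,"wx": 0,"wy": 0,"wz": 0},{"hand": 1,"tx": 0,"ty": 0,"tz": 0,"wx": 0,"wy": 0,"wz": 0},{"hand": 1,"tx": 0,"ty": 0,"tz": 0,"wx": 0,"wy": 0,"wz": 0},{"hand": 1,"tx": 0,"ty": 0,"tz": 0,"wx": 0,"wy": 0,"wz": 0},{"hand": 1,"tx": 0,"ty": 0,"tz": 0,"wx": 0,"wy": 0,"wz": 0},{"hand": 1,"tx": 0,"ty": 0,"tz": 0,"wx": 0,"wy": 0,"wz": 0}])

```text
time: 13.07
tool_pos: [575.0, -166.2, 74.6]
tcp_rot: [3.141, -0.002, -0.149]
contact_force: [-8.7, 2.7, 23.7]
grip_width: 15.8
```

```bash
python3 -c "
from plant import *
o=get_obs();print(o['time'],o['tool_pos'],o['contact_force'],o['grip_width']);print(close_job())"
```

```text
13.0667 [ 575.0263055  -166.24552511   74.62667942] [-8.71263974  2.72819834 23.65235229] 15.81204938624262
the job is handed in; nothing more can be done
None
```

The cover is in the jig, seated over the locating pin and pressed fully down. I handed the job in at 13.1 s with the gripper still holding it down; the interface gave no verdict.

- **Placing:** I gripped the metal cover by its handle and lowered it between the rails about 11 mm short of the pin. It rested on the pin tip and I slid it along +x until the pocket dropped over the pin. That was about 17 mm from the middle of the channel. It then went down with no sideways force until it met the bed.
- **Last checks:** The tool met the bed at z = 80.6 mm and stopped hard at 74.6 mm, which is the bed's full 6 mm travel. It held steady for the next 0.6 s with about 24 N upward on the wrist and a 15.8 mm grip on the handle. In the last pictures I saw nothing on the bench disturbed.
- **Small disagreements:**
  - The top and wrist cameras differed by about 4 mm on where the cover lay.
  - Two estimates of how far the cover was off centre in the channel differed by about 1.4 mm; I took a value in between.
  - A sideways force of about 9 N built up as I pressed, but the cover did not move.
- **Refused calls:** My first two move calls were refused because rows lacked some keys; nothing moved.

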